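Slide the locked drive sled home

TASK

Slide the drive sled home in the open chassis: press down the green lock button on the sled with your fingertips, keep it held down while you push the sled all the way to its end stop at the connector end, then let go so that the button springs back up and the sled is locked there. Press and push only: nothing is to be gripped or lifted, and the other things on the bench stay where they are.

Things in the scene. Friction and masses are not known exactly. Their poses are not given: they have to be found in the camera images.
- chassis: Open low steel tray fixed to the bench; walls 45 mm high. Origin on the bench under the middle of the green button's path; x is level and points the way the sled is pushed (home), to the grey connector block (66 mm high, small green lights on top, two round fan grilles on its back) at the tray's home end; z up. The tray spans x -110 to +230, y -90 to +90 mm in this frame.
- release_top (a point): Centre of the top face of the green lock button, a flat pad on the sled's low rear ledge; moves with sled and button. The pad is 40 mm along chassis x, 90 mm along y. When up, its top is 42 mm above the bench and 12 mm above the ledge around it. It is open on three sides; on its home (+x) side the drive housing rises.
- sled_wall (a point): Centre of the upright rear wall of the grey drive housing on the sled, 52 mm above the bench, facing away from home. The wall is 130 mm wide, stands 24.5 mm homeward of the button pad's centre and rises 20 mm above the raised pad (to 62 mm above the bench); the housing is 98 mm long. Fingertips resting on the pad can push the sled home against this wall.
- sled (a joint): How far the sled has slid home, in m: 0 to 0.004 at the start, 0.120 at the end stop; drags with about 2 N. A pin under the button locks it in the teeth of a brass comb, one every 23 mm: it slides only while the button is at least 5 mm down, and locks again on the way if the button comes up. In the last 4 mm the pin springs up behind the last tooth.
- release (a joint): How far the green button is pressed straight down, in m: 0 up, 0.010 at its hard bottom. The spring takes about 2 N to start and about 7 N at the bottom; it springs back up when let go.
- spare_drive: Bystander: loose spare drive, 104 x 72 x 24 mm, steel with a black front, lying beside the tray; origin at the centre of its underside.
- mug: Bystander: loose blue mug, 76 mm across, 85 mm high, beside the tray; origin at the centre of its underside.
- carton: Bystander: loose black carton with a red band, 55 x 40 x 85 mm, standing beside the tray; origin at the centre of its underside.
- screwdriver: Bystander: loose screwdriver with an orange handle, 190 mm long, lying beside the tray along its own x axis.

How it is judged:
On the way, in this order (a step that is already met when the one before it is completed fails the run):
1. the green button is pressed down with the fingers before the sled has gone far (value of joint release above 0.004 m and value of joint sled below 0.03 m and contact force between the fingers and release above 0.5 N), for 0.04 s.
2. the sled is at its end stop with the button still held down (value of joint sled above 0.116 m and value of joint release above 0.003 m), for 0.1 s.
At the end, for the whole second after the job is handed in: The sled is within 4 mm of its end stop, the button is up again (less than 2 mm down), so that the sled is locked, and every bystander is within 30 mm of where it was (value of joint sled above 0.116 m and value of joint release below 0.002 m and velocity of joint sled below 0.01 m/s and distance of each of spare_drive, mug, carton, screwdriver from where it was at the start of the episode below 0.03 m); the robot touches nothing.
It fails at once if the button is let up (less than 2 mm down) on the way, between 20 mm and 105 mm of travel (value of joint sled between 0.02 and 0.105 m and value of joint release below 0.002 m).
It fails at once if a bystander is moved or lifted by more than 30 mm (distance of any of spare_drive, mug, carton, screwdriver from where it was at the start of the episode above 0.03 m).
It also fails if it takes over 35 s, if anything falls off the work surface, if the arm or the gripper's body presses on something with over 40 N, if the wrist force passes 120 N, or if a joint passes its speed limit or range.

ROBOT

A 6-joint arm with a two-finger parallel gripper is mounted at the origin on the work surface. World frame = base frame: x ahead of the robot, y to its left, z up, the work surface at z = 0. Lengths are in m, angles in rad, forces in N, time in s.
With the tool pointing down it reaches from about 0.325 to 0.775 m from the base axis. Payload 5.5 kg.
Tool frame: the origin (TCP) lies midway between the tips of the shut fingers; the grasp point (between the pads) lies 19 mm behind it (bot.pinch_z is the distance from the TCP to the grasp point, in m); z points along the fingers, y is the direction in which the jaws open and shut (so a half turn about z gives the same grasp; the last joint's range is limited). The gripper opens to 85 mm and grips with 20 to 120 N. Pads are 22 mm wide; open, the fingers measure 114 mm over their backs; the gripper's body (76 mm by 85 mm) begins 54 mm behind the grasp point. The pads swing forward as they close: fully open they stand 13 mm farther back than shut.
Start: joints at [1.102, 0.091, 1.231, -0, 1.82, -0.057], TCP at [0.24, 0.55, 0.231] pointing down, gripper open.
Joint ranges: [-2.87, 2.87], [-0.86, 2.18], [0.17, 2.46], [-1.51, 4.65], [0.06, 2.69], [-2.65, 2.65]. Speed limits (rad/s): [2.57, 2.57, 3.01, 3.14, 3.14, 3.14].

INTERFACE

Orientations are given as a unit quaternion [w, x, y, z].
In Python, from cell import bot gives the robot as it stands.
- The arm moves only by the tool move_arm, never from a script. Its argument "plan" is a list of rows, each an object of numbers: "jaw": the finger opening in cm, from 0 to 8.54; "x", "y", "z": the shift along the tool's x, y, z in cm; "turn": the turn about the tool's z in degrees. A call has 1 to 20 rows; each row is the pose to reach, as a shift and turn from the pose commanded when the call began, along the tool's axes at that moment; what a row does not reach only later rows make up. A row lasts 1/8 s, in which the tool goes at most 62.5 mm and 10.7 degrees, less where a joint would pass 70% of its speed; a pose out of reach is approached as far as the arm can. A call with a gripper value outside its range is refused whole. The fingers move at their own pace and stop on an object; "force" is the grip in N (left out, the last holds). Time passes only in rows, so rows that repeat a pose let the fingers close. It gives the time, the measured TCP pose, the force and the opening at its end, in the units of the state.
- bot.get_state(): the state, without advancing time (a new reading comes with each control period).
- bot.grab_frame(name): name is "side" or "top"; returns (picture, depth): 384x512x3 uint8, red, green, blue; 384x512 float32, m along the optical axis (not along the pixel's ray), 0 where there is no reading.
- bot.camera_info(name): a dict with "camera_matrix" (3x3 intrinsics, pixels), "pose" (4x4, takes a point from camera to world coordinates). Camera axes: x right, y down, z forward; pixel columns grow to the right and rows downward; lengths in m; the calibration is good to about 2 mm. A picture is of the moment at which its call begins. camera_info takes no time and is no camera call.
- bot.finish_job(): hands the job in, once; it reports no verdict.
The state is a dict: "clock": time; "q": joint angles; "joint_velocities": joint speeds; "joint_efforts": joint torques, N m; "position": TCP position; "orientation": TCP orientation; "force": force on the tool from outside, world axes, zero at the start; "torque": the same for the moment, N m; "width": finger opening in m.
Only numpy, scipy, OpenCV 4.12 (cv2) and the standard library are available. Lean on these libraries where they do the work, as an engineer would, in place of code of your own. Each camera call takes 0.05 s, during which the arm holds its last target.

## Working session

There is one attempt and no reset: what is moved stays moved. The work goes in short steps, Python scripts to look and compute and a tool call to move; the robot and the scene stay as the last step left them, time stands still between calls to the robot, and variables do not carry over. Pictures are saved under pics/ and viewed, and the job is handed in when it is done.

Besides the shell and the picture viewer there is one more tool, called by a JSON object that holds its "name" and its "arguments", one argument or row to a line. move_arm: Moves the arm, as the interface text tells. Its arguments: {"type":"object","properties":{"plan":{"type":"array"},"force":{"type":"number"}},"required":["plan"]}

```bash
mkdir -p pics
python3 - <<'E'
from cell import bot
import cv2,numpy as np
for n in("top","side"):
    p,d=bot.grab_frame(n); cv2.imwrite(f"pics/{n}0.png",p[:,:,::-1]); np.savez(f"{n}0.npz",p=p,d=d)
    c=bot.camera_info(n); print(n,c["camera_matrix"],c["pose"])
s=bot.get_state(); print({k:np.round(v,3) for k,v in s.items()})
E
```

```text
top [[411.79273857   0.         254.28905667]
 [  0.         411.79273857 188.59062409]
 [  0.           0.           1.        ]] [[-0.01706866 -0.99952749  0.02556266  0.53541497]
 [-0.99981504  0.0168358  -0.00929698  0.04433928]
 [ 0.00886222 -0.02571662 -0.99962999  1.08700849]
 [ 0.          0.          0.          1.        ]]
side [[346.72958413   0.         251.88211924]
 [  0.         346.72958413 184.39788805]
 [  0.           0.           1.        ]] [[ 0.90195799 -0.23278623  0.36370641  0.28151482]
 [-0.43180256 -0.49455097  0.75429827 -0.61309431]
 [ 0.0042811  -0.83739472 -0.54658189  0.5406174 ]
 [ 0.          0.          0.          1.        ]]
{'clock': np.float64(0.1), 'q': array([ 1.102,  0.092,  1.232, -0.   ,  1.82 , -0.057]), 'joint_velocities': array([-0.002, -0.003, -0.004, -0.001,  0.002, -0.   ]), 'joint_efforts': array([ 2.0000e-03, -4.6021e+01, -4.1922e+01, -0.0000e+00,  1.1000e-02,
       -0.0000e+00]), 'position': array([0.24, 0.55, 0.23]), 'orientation': array([-0.   ,  0.204,  0.979, -0.001]), 'force': array([-0.013,  0.978,  0.13 ]), 'torque': array([-0.03 , -0.004,  0.052]), 'width': np.float64(0.086)}
```

View pics/top0.png

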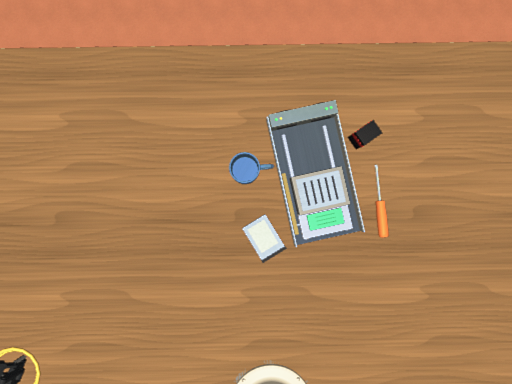

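View pics/side0.png

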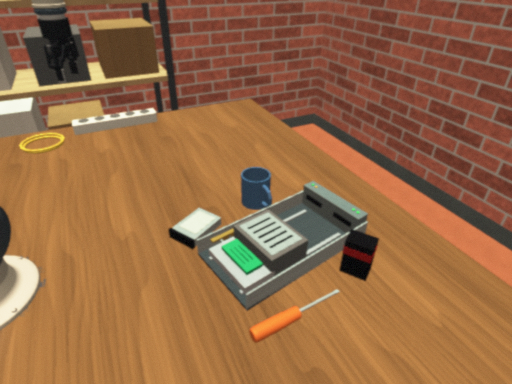

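The top view shows the green pad at about (326,219) and the connector end at about (303,112). The mug is at (245,168), the spare drive at (263,238), the carton at (366,134) and the screwdriver at (381,205). The side view agrees, with the pad at (240,255).

```bash
cat > h.py <<'E'
import numpy as np,cv2
from cell import bot
def world(n,d):
    c=bot.camera_info(n);K=c["camera_matrix"];T=np.array(c["pose"])
    v,u=np.mgrid[:d.shape[0],:d.shape[1]]
    P=np.stack([(u-K[0][2])/K[0][0]*d,(v-K[1][2])/K[1][1]*d,d,np.ones_like(d)],-1)
    return (P@T.T)[...,:3]
def green(p):
    h=cv2.cvtColor(p,cv2.COLOR_RGB2HSV)
    m=cv2.inRange(h,(50,120,120),(80,255,255))
    n,l,s,c=cv2.connectedComponentsWithStats(m)
    i=1+np.argmax(s[1:,4]); return l==i,s[i],c[i]
E
python3 - <<'E'
from h import *
for n in("top","side"):
    f=np.load(n+"0.npz");p,d=f["p"],f["d"];W=world(n,d)
    m,s,c=green(p);m2=m&(d>0)
    X=W[m2];print(n,s,c,"median",np.median(X,0),"z pct",np.percentile(X[:,2],[5,50,95]))
    r=cv2.minAreaRect((X[:,:2]*1000).astype(np.float32));print(r)
    # housing / tray points
    if n=="top":
        q=(W[...,2]>.030)&(W[...,2]<.08)
        q[:, :265]=0;q[:,365:]=0;q[:95]=0;q[260:]=0
        # connector block
        k=(W[...,2]>.058)&(W[...,2]<.075)&q
        k2=k.copy();k2[135:]=0;k2[:,345:]=0
        print("conn",cv2.minAreaRect((W[k2][:,:2]*1000).astype(np.float32)),np.median(W[k2],0))
        k3=k.copy();k3[:160]=0;k3[:,352:]=0
        print("housing",cv2.minAreaRect((W[k3][:,:2]*1000).astype(np.float32)),np.median(W[k3],0))
        np.set_printoptions(precision=3,suppress=True,linewidth=150)
        for a in [(326,219),(245,168),(263,238),(366,134),(381,205)]: print(a,W[a[1],a[0]])
E
```

```text
top [307 208  37  22 536] [325.04664179 218.69589552] median [ 0.48244789 -0.14348948  0.04278728] z pct [0.03985505 0.04278728 0.04597712]
((482.71478271484375, -143.5523223876953), (38.79198455810547, 88.15760040283203), 11.379154205322266)
conn ((748.0556030273438, -90.75299072265625), (36.2995719909668, 172.63677978515625), 11.510581016540527) [ 0.74680225 -0.08983385  0.06647148]
housing ((556.8489990234375, -96.23688507080078), (213.14785766601562, 122.66698455810547), 87.3822021484375) [ 0.55538181 -0.12830808  0.06330373]
(326, 219) [ 0.482 -0.146  0.045]
(245, 168) [0.618 0.058 0.005]
(263, 238) [0.435 0.014 0.021]
(366, 134) [ 0.689 -0.239  0.09 ]
(381, 205) [0.535 0.044 1.087]
side [222 239  41  34 687] [241.77  255.495] median [ 0.483 -0.151  0.041] z pct [0.038 0.041 0.042]
((484.72161865234375, -143.95608520507812), (46.496421813964844, 94.8203125), 10.70417308807373)
```

Run:
```python
from h import *
from scipy.spatial.transform import Rotation as R
s=bot.get_state();q=s["orientation"];r=R.from_quat([*q[1:],q[0]])
u=np.radians(11.3);hx=np.array([np.cos(u),np.sin(u),0])
t=np.array([.4832,-.1437,.12])+.003*hx
print("shift cm",r.inv().apply(t-s["position"])*100, t)
M=r.as_matrix();print(M)
a=M.T@hx;print("turn",np.degrees(np.arctan2(a[1],a[0])))
```

```text
shift cm [-50.28141342 -53.60840476  11.11544624] [ 0.48614184 -0.14311216  0.12      ]
[[-9.16382186e-01  4.00303710e-01 -7.93284078e-04]
 [ 4.00304485e-01  9.16380812e-01 -1.58948809e-03]
 [ 9.06723269e-05 -1.77413375e-03 -9.99998422e-01]]
turn 145.10283358524396
```

{"name": "move_arm", "arguments": {
  "plan": [
    {"jaw":0,"x":-3.3,"y":-3.6,"z":0,"turn":9},
    {"jaw":0,"x":-6.7,"y":-7.1,"z":0,"turn":19},
    {"jaw":0,"x":-10.1,"y":-10.7,"z":0,"turn":29},
    {"jaw":0,"x":-13.4,"y":-14.3,"z":0,"turn":39},
    {"jaw":0,"x":-16.8,"y":-17.9,"z":0,"turn":48},
    {"jaw":0,"x":-20.1,"y":-21.4,"z":0,"turn":58},
    {"jaw":0,"x":-23.5,"y":-25,"z":0,"turn":68},
    {"jaw":0,"x":-26.8,"y":-28.6,"z":0,"turn":77},
    {"jaw":0,"x":-30.2,"y":-32.2,"z":0,"turn":87},
    {"jaw":0,"x":-33.5,"y":-35.7,"z":0,"turn":97},
    {"jaw":0,"x":-36.9,"y":-39.3,"z":0,"turn":106},
    {"jaw":0,"x":-40.2,"y":-42.9,"z":0,"turn":116},
    {"jaw":0,"x":-43.6,"y":-46.5,"z":0,"turn":126},
    {"jaw":0,"x":-46.9,"y":-50,"z":3,"turn":136},
    {"jaw":0,"x":-50.3,"y":-53.6,"z":6,"turn":145.1},
    {"jaw":0,"x":-50.3,"y":-53.6,"z":9,"turn":145.1},
    {"jaw":0,"x":-50.3,"y":-53.6,"z":11.1,"turn":145.1},
    {"jaw":0,"x":-50.3,"y":-53.6,"z":11.1,"turn":145.1},
    {"jaw":0,"x":-50.3,"y":-53.6,"z":11.1,"turn":145.1}
  ]
}}

```text
clock: 2.48
position: [0.4869, -0.1427, 0.1212]
orientation: [0.0, 0.995, 0.099, 0.0]
force: [0.1, 0.2, 0.6]
width: 0.0002
```

Run:
```python
from h import *
for n in("top","side"):
    p,d=bot.grab_frame(n)
    c=(slice(150,330),slice(150,400)) if n=="side" else (slice(90,260),slice(200,420))
    cv2.imwrite(f"pics/{n}1.png",cv2.resize(p[c][:,:,::-1],None,fx=3,fy=3))
```

```text
(no output)
```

View pics/side1.png

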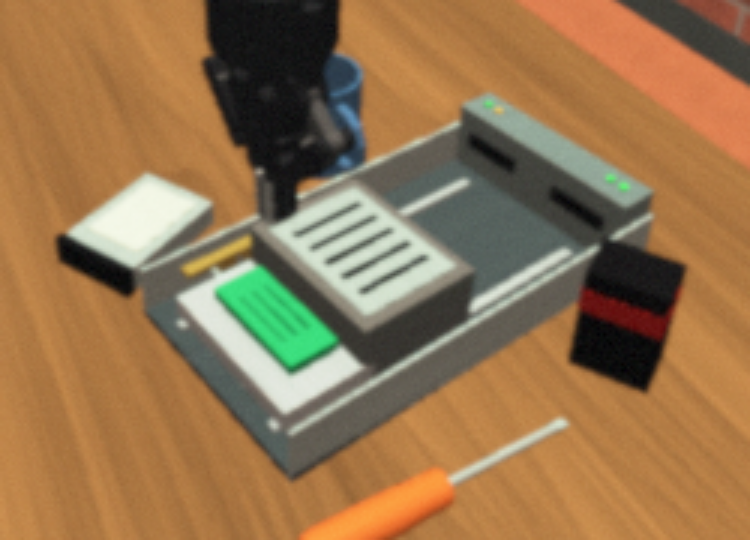

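View pics/top1.png

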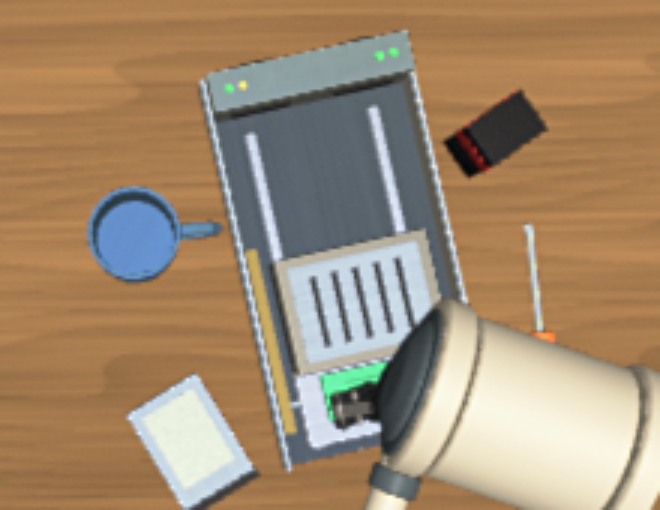

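{"name": "move_arm", "arguments": {
  "plan": [
    {"jaw":0,"z":2.5},
    {"jaw":0,"z":5},
    {"jaw":0,"z":6.8},
    {"jaw":0,"z":7.4},
    {"jaw":0,"z":7.8},
    {"jaw":0,"z":8.2},
    {"jaw":0,"z":8.5},
    {"jaw":0,"z":8.5},
    {"jaw":0,"z":8.5}
  ]
}}

```text
invalid input at $.plan[0]: expected keys jaw, x, y, z, turn
```

{"name": "move_arm", "arguments": {
  "plan": [
    {"jaw":0,"x":0,"y":0,"turn":0,"z":2.5},
    {"jaw":0,"x":0,"y":0,"turn":0,"z":5},
    {"jaw":0,"x":0,"y":0,"turn":0,"z":6.8},
    {"jaw":0,"x":0,"y":0,"turn":0,"z":7.4},
    {"jaw":0,"x":0,"y":0,"turn":0,"z":7.8},
    {"jaw":0,"x":0,"y":0,"turn":0,"z":8.2},
    {"jaw":0,"x":0,"y":0,"turn":0,"z":8.5},
    {"jaw":0,"x":0,"y":0,"turn":0,"z":8.5},
    {"jaw":0,"x":0,"y":0,"turn":0,"z":8.5}
  ]
}}

```text
clock: 3.7
position: [0.4871, -0.1428, 0.0361]
orientation: [0.0, 0.995, 0.099, 0.001]
force: [-0.7, 0.4, 5.0]
width: 0.0
```

{"name": "move_arm", "arguments": {
  "plan": [
    {"jaw":0,"x":0,"y":0,"turn":0,"z":0.15},
    {"jaw":0,"x":0,"y":0,"turn":0,"z":0.3},
    {"jaw":0,"x":0,"y":0,"turn":0,"z":0.3},
    {"jaw":0,"x":0.3,"y":0,"turn":0,"z":0.3},
    {"jaw":0,"x":0.6,"y":0,"turn":0,"z":0.3},
    {"jaw":0,"x":0.9,"y":0,"turn":0,"z":0.3},
    {"jaw":0,"x":1.2,"y":0,"turn":0,"z":0.3},
    {"jaw":0,"x":1.5,"y":0,"turn":0,"z":0.3},
    {"jaw":0,"x":1.8,"y":0,"turn":0,"z":0.3},
    {"jaw":0,"x":2.1,"y":0,"turn":0,"z":0.3},
    {"jaw":0,"x":2.1,"y":0,"turn":0,"z":0.3}
  ]
}}

```text
clock: 5.08
position: [0.5074, -0.1387, 0.0327]
orientation: [0.0, 0.995, 0.099, 0.0]
force: [-0.2, 0.2, 5.8]
width: -0.0
```

Run:
```python
from h import *
for n in("top","side"):
    p,d=bot.grab_frame(n)
    c=(slice(150,330),slice(150,400)) if n=="side" else (slice(90,260),slice(200,420))
    cv2.imwrite(f"pics/{n}2.png",cv2.resize(p[c][:,:,::-1],None,fx=3,fy=3))
print(bot.get_state()["force"])
```

```text
[-1.39357572 -0.75485996  6.68549903]
```

View pics/side2.png

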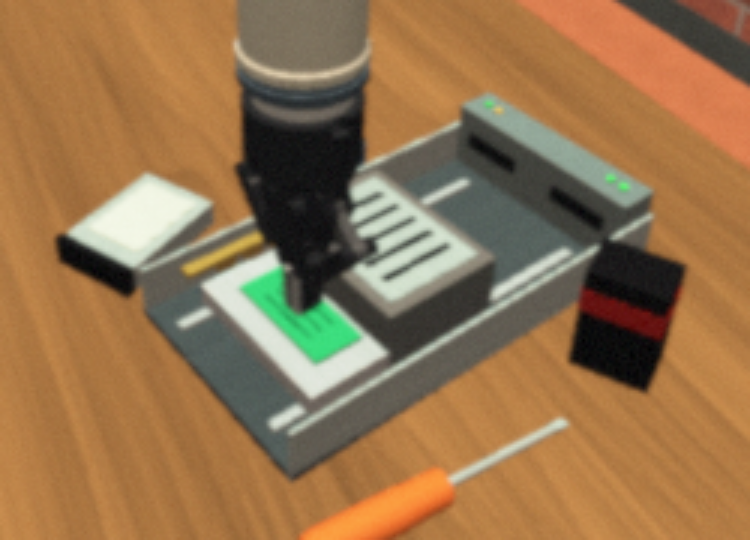

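View pics/top2.png

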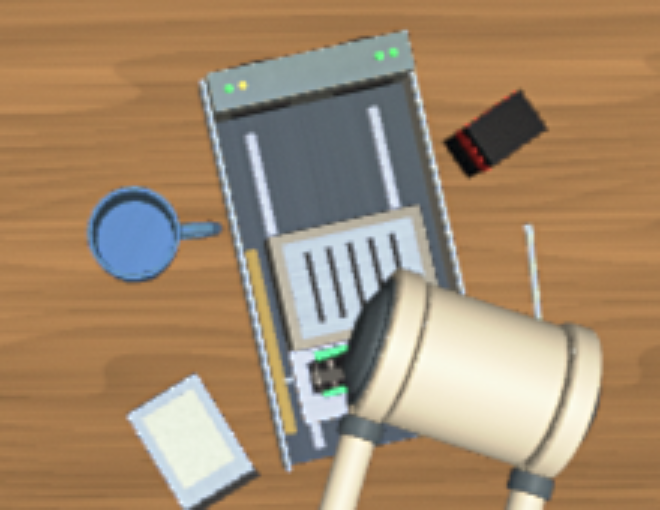

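The side view shows the tip on the pad at crop (300,300), and the sled has already moved about 20 mm with the button down. I'll keep pushing with the button held down.

{"name": "move_arm", "arguments": {
  "plan": [
    {"jaw":0,"x":0.3,"y":0,"turn":0,"z":0.05},
    {"jaw":0,"x":0.8,"y":0,"turn":0,"z":0.05},
    {"jaw":0,"x":1.3,"y":0,"turn":0,"z":0.05},
    {"jaw":0,"x":1.8,"y":0,"turn":0,"z":0.05},
    {"jaw":0,"x":2.3,"y":0,"turn":0,"z":0.05},
    {"jaw":0,"x":2.8,"y":0,"turn":0,"z":0.05},
    {"jaw":0,"x":3.3,"y":0,"turn":0,"z":0.05},
    {"jaw":0,"x":3.8,"y":0,"turn":0,"z":0.05},
    {"jaw":0,"x":4.3,"y":0,"turn":0,"z":0.05},
    {"jaw":0,"x":4.8,"y":0,"turn":0,"z":0.05},
    {"jaw":0,"x":5.3,"y":0,"turn":0,"z":0.05},
    {"jaw":0,"x":5.8,"y":0,"turn":0,"z":0.05},
    {"jaw":0,"x":6.3,"y":0,"turn":0,"z":0.05},
    {"jaw":0,"x":6.8,"y":0,"turn":0,"z":0.05},
    {"jaw":0,"x":7.3,"y":0,"turn":0,"z":0.05},
    {"jaw":0,"x":7.8,"y":0,"turn":0,"z":0.05},
    {"jaw":0,"x":8.2,"y":0,"turn":0,"z":0.05},
    {"jaw":0,"x":8.6,"y":0,"turn":0,"z":0.05},
    {"jaw":0,"x":8.6,"y":0,"turn":0,"z":0.05}
  ]
}}

```text
clock: 7.55
position: [0.5919, -0.1215, 0.0323]
orientation: [-0.0, 0.995, 0.099, 0.0]
force: [-0.9, 0.9, 6.2]
width: -0.0
```

{"name": "move_arm", "arguments": {
  "plan": [
    {"jaw":0,"x":0.3,"y":0,"turn":0,"z":0.05},
    {"jaw":0,"x":0.6,"y":0,"turn":0,"z":0.05},
    {"jaw":0,"x":0.9,"y":0,"turn":0,"z":0.05},
    {"jaw":0,"x":1.2,"y":0,"turn":0,"z":0.05},
    {"jaw":0,"x":1.4,"y":0,"turn":0,"z":0.05},
    {"jaw":0,"x":1.6,"y":0,"turn":0,"z":0.05},
    {"jaw":0,"x":1.6,"y":0,"turn":0,"z":0.05},
    {"jaw":0,"x":1.6,"y":0,"turn":0,"z":0.05}
  ]
}}

```text
clock: 8.55
position: [0.6061, -0.1191, 0.032]
orientation: [0.0, 0.995, 0.098, -0.001]
force: [-6.7, -0.5, 9.7]
width: 0.0001
```

Run:
```python
from h import *
for n in("top","side"):
    p,d=bot.grab_frame(n)
    c=(slice(150,330),slice(150,400)) if n=="side" else (slice(90,260),slice(200,420))
    cv2.imwrite(f"pics/{n}3.png",cv2.resize(p[c][:,:,::-1],None,fx=3,fy=3))
print(bot.get_state()["force"])
```

```text
[-8.0699039  -1.22892087  9.69072877]
```

View pics/side3.png

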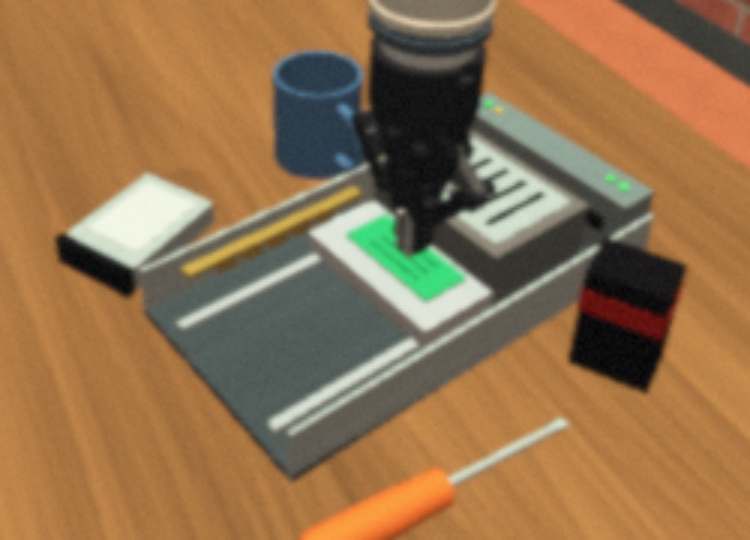

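View pics/top3.png

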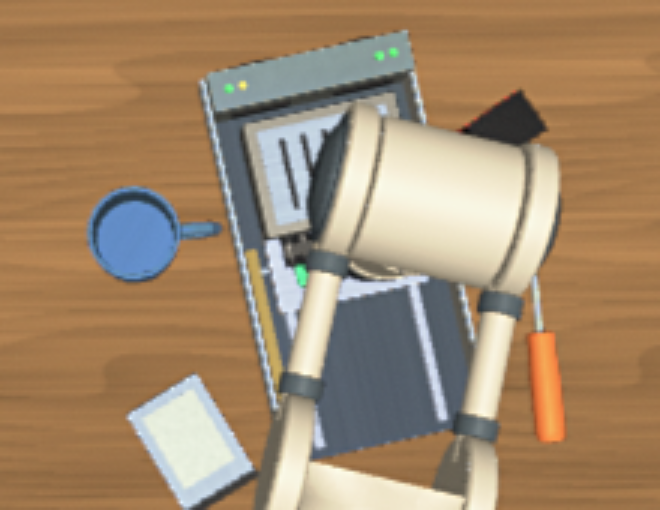

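The force along the push has risen to about 8 N after 121 mm, so the sled looks to be at the stop. I'll push a little more, then measure the pad's position.

{"name": "move_arm", "arguments": {
  "plan": [
    {"jaw":0,"x":0.2,"y":0,"turn":0,"z":0.0},
    {"jaw":0,"x":0.4,"y":0,"turn":0,"z":0.0},
    {"jaw":0,"x":0.4,"y":0,"turn":0,"z":0.0},
    {"jaw":0,"x":0.4,"y":0,"turn":0,"z":0.0}
  ]
}}

```text
clock: 9.15
position: [0.61, -0.1185, 0.032]
orientation: [0.0, 0.995, 0.098, -0.001]
force: [-6.6, -1.1, 9.7]
width: -0.0002
```

Run:
```python
from h import *
hx=np.array([np.cos(np.radians(11.3)),np.sin(np.radians(11.3)),0])
f=np.load("side0.npz");p,d=bot.grab_frame("side")
for P,D in((f["p"],f["d"]),(p,d)):
    m,s,c=green(P);X=world("side",D)[m&(D>0)]
    print(s,np.percentile(X@hx,[2,98]),np.median(X[:,2]),cv2.minAreaRect((X[:,:2]*1000).astype(np.float32)))
s=bot.get_state();print(s["force"],s["position"])
```

```text
[222 239  41  34 687] [0.42487038 0.46927849] 0.04095073362228163 ((484.72161865234375, -143.95608520507812), (46.496421813964844, 94.8203125), 10.70417308807373)
[266 222  38  28 421] [0.54383543 0.57980578] 0.031037736453375597 ((598.2403564453125, -122.61449432373047), (39.24404525756836, 88.40060424804688), 11.257068634033203)
[-7.393297   -1.74915424  8.8510777 ] [ 0.61002199 -0.11847951  0.03196175]
```

Another 4 mm of tool travel left the force at about 7 N, so the tip is slipping on a stopped sled. The pad's rear edge has moved 119 mm and the pad is at z = 31 mm, fully pressed. Now I'll lift straight up.

{"name": "move_arm", "arguments": {
  "plan": [
    {"jaw":0,"x":0,"y":0,"turn":0,"z":-0.4},
    {"jaw":0,"x":0,"y":0,"turn":0,"z":-0.9},
    {"jaw":0,"x":0,"y":0,"turn":0,"z":-1.5},
    {"jaw":0,"x":0,"y":0,"turn":0,"z":-3.5},
    {"jaw":0,"x":0,"y":0,"turn":0,"z":-7},
    {"jaw":0,"x":0,"y":0,"turn":0,"z":-11},
    {"jaw":0,"x":0,"y":0,"turn":0,"z":-15},
    {"jaw":0,"x":0,"y":0,"turn":0,"z":-15},
    {"jaw":0,"x":0,"y":0,"turn":0,"z":-15}
  ]
}}

```text
clock: 10.32
position: [0.6111, -0.1176, 0.1814]
orientation: [-0.0, 0.995, 0.099, 0.0]
force: [0.7, 0.4, -0.4]
width: 0.0002
```

Run:
```python
from h import *
hx=np.array([np.cos(np.radians(11.3)),np.sin(np.radians(11.3)),0])
f=np.load("side0.npz");p,d=bot.grab_frame("side")
for P,D in((f["p"],f["d"]),(p,d)):
    m,s,c=green(P);X=world("side",D)[m&(D>0)]
    print(s,np.percentile(X@hx,[2,50,98]),np.median(X[:,2]),cv2.minAreaRect((X[:,:2]*1000).astype(np.float32)))
s=bot.get_state();print(s["force"],s["position"])
cv2.imwrite("pics/side4.png",cv2.resize(p[150:330,150:400,::-1],None,fx=3,fy=3))
```

```text
[222 239  41  34 687] [0.42487038 0.4440433  0.46927849] 0.04095073362228163 ((484.72161865234375, -143.95608520507812), (46.496421813964844, 94.8203125), 10.70417308807373)
[266 218  40  29 552] [0.54160785 0.56101255 0.58683431] 0.04098305776070871 ((599.7042846679688, -121.54706573486328), (46.56023406982422, 91.76056671142578), 11.07509994506836)
[ 0.49820823  0.75307981 -0.2188718 ] [ 0.61073968 -0.11752944  0.18021331]
```

View pics/side4.png

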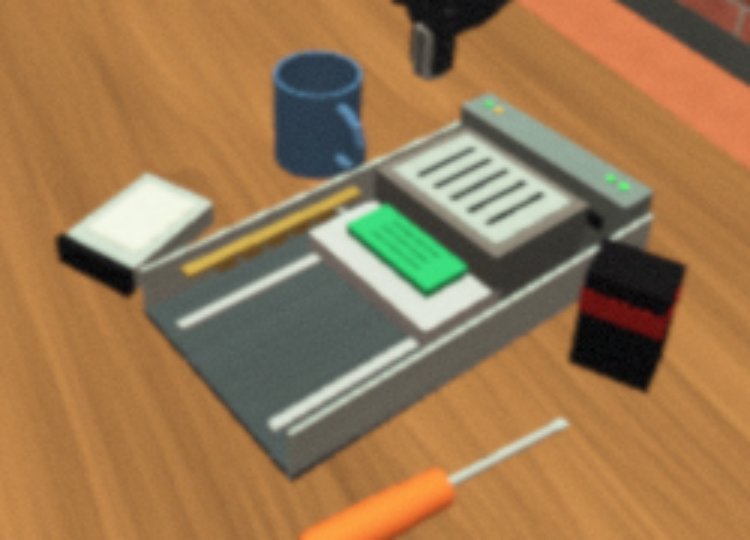

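The picture shows the button sprung back up at crop (408,250). The sled edge, with its corner at (425,333), is exactly where it was at the stop, and the bystanders look unmoved. Handing in.

```bash
python3 -c "
from cell import bot
print(bot.finish_job())"
```

```text
the job is handed in; nothing more can be done
None
```

I pressed the green button down with the shut fingertips, held it down while pushing the sled to its end stop, then lifted straight up. The job was handed in at about 10.4 s; no verdict was reported.

- **End stop:** The push force rose from about 1 N to about 7 N and stayed there while the tip slid another 4 mm on the pad, so the sled had stopped. The button read fully down there (pad top at 31 mm).
- **After letting go:** The pad top is back at 41.0 mm, the same reading as at the start. The sled's ledge corner is at the same pixel as at the stop, so it did not slip back. The tool is clear at 0.18 m with no contact force.
- **Bystanders:** All four look unmoved in the pictures; I did not measure their positions again.
- **Disagreement:** The travel measured from the pad in the side camera was 117 mm. The tray's 120 mm, less a start between 0 and 4 mm, allows that. It was 119 mm at the rear edge while the button was pressed, but the fingers hid part of the pad then. The camera calibration is only good to about 2 mm, so the stop contact and the sprung-up button are the stronger evidence that it is locked home.
- **Not as planned:** Friction on the pad moved the sled. I did not confirm that the fingers ever touched the housing wall.

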